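# Draw the transformer yoke tight with its cam lock

### The job

Two demountable school transformers lie on the bench; on one of them the iron yoke still stands away from the core. Slide that yoke along its board towards the core until its headed stud stands at the bottom of the open mouth of the cam disc, then turn the cam's bar handle clockwise, seen from above, as far as it goes, so that the curved slot draws the stud in and the yoke closes the core. Then let go.

Things in the scene. Friction and masses are not known exactly. Their poses are not given: they have to be found in the camera images.
- cam_handle (a point): Centre of the dark bar handle (64 long, 12 thick, 30 tall, spanning 68-98 mm above the table) of the open transformer's cam, on its upright axis. The bar lies along this point's y and turns with the cam; z up. Under it, top at 57 mm, is a steel disc 100 mm across with a curved slot, open at the rim. The finished transformer looks alike but its yoke touches the core; it is rigid and not listed.
- cam (a joint): Angle of that cam, rad: 0 = mouth facing the stud, bar square to the yoke's sliding direction; grows clockwise seen from above, hard stop at 1.4. Starts at 0 to 0.15. With the stud in the mouth the slot takes hold at 0.4 to 0.9 and has drawn the yoke home at 1.2; beyond, nothing more moves. Turns at about 0.1 N m and stays where left. If the stud is not in the mouth it turns empty or jams.
- yoke_tab (a point): Centre, 68 mm above the table, of the upright tab on the sliding iron yoke: 12 mm thick in x, 50 wide, spanning 47-87 mm. x is the sliding direction, away from core and cam (-x closes), z up. Yoke bar below: 106 wide, 34 thick, top at 47 mm. The headed stud (neck 8, head 15 mm across, top at 64 mm) stands 62 mm ahead (-x) on a flat arm. Closed, the tab is 82 mm from the cam's axis.
- yoke (a joint): Air gap between yoke and core, m: 0 touching, end stop 0.075. Starts at 0.045 to 0.062; slides with about 3 N and stays where left. With the cam open the stud meets the bottom of the mouth at 0.010 and goes no further; from there up to 0.018 the cam can catch it. Turning the cam does the rest.

How it is judged:
By the outcome, as a careful person would: the job done as asked, in the order asked, and still so for the second after the job is handed in, with the robot touching nothing.
It also fails if it takes over 43 s, if anything falls off the work surface, if the arm or the gripper's body presses on something with over 40 N, if the wrist force passes 120 N, or if a joint passes its speed limit or range.

### The arm

A 7-joint arm with a two-finger parallel gripper is mounted at the origin on the work surface. World frame = base frame: x ahead of the robot, y to its left, z up, the work surface at z = 0. Lengths are in m, angles in rad, forces in N, time in s.
With the tool pointing down it reaches from about 0.425 to 0.925 m from the base axis. Payload 6.8 kg.
Tool frame: the origin (TCP) lies at the very end of the fingers, on their centre line; the grasp point (between the pads) lies 19 mm behind it; z points along the fingers, y is the line along which they close (so a half turn about z gives the same grasp; the last joint's range is limited). The gripper opens to 85 mm and grips with 20 to 120 N. Pads are 22 mm wide; open, the fingers measure 114 mm over their backs; the gripper's body (76 mm by 85 mm) begins 54 mm behind the grasp point. The pads swing forward as they close: fully open they stand 13 mm farther back than shut.
Start: joints at [-1.243, 0.477, 0.022, 1.555, -0.011, 1.109, -0.083], TCP at [0.285, 0.612, 0.231] pointing down, gripper open.
Joint ranges: [-2.96, 2.96], [-0.34, 2.1], [-1.41, 1.46], [0.24, 2.44], [-1.37, 4.51], [0.17, 1.92], [-2.96, 2.96]. Speed limits (rad/s): [2.39, 2.39, 3.14, 3.14, 3.14, 3.14, 3.14].

### API

Orientations are given as a unit quaternion [w, x, y, z].
In Python, from station import get_obs, read_camera, hand_in gives the robot as it stands.
- The arm moves only by the tool arm_command, never from a script. Its argument "commands" is one flat list of numbers, 7 for each row, row after row: the shift along the tool's x, y, z in m, then the turn, a rotation vector about the tool's x, y, z in degrees, then the opening, from 0 (shut) to 1 (fully open). In form: [tx, ty, tz, rx, ry, rz, fingers, tx, ty, tz, rx, ry, rz, fingers, ...]. A call has 1 to 8 rows; each row is the pose to reach, as a shift and turn from the pose commanded when the call began, along the tool's axes at that moment; what a row does not reach only later rows make up. A row lasts 1/10 s, in which the tool goes at most 50 mm and 8.59 degrees, less where a joint would pass 70% of its speed; a pose out of reach is approached as far as the arm can. A call with a gripper value outside its range is refused whole. The fingers move at their own pace and stop on an object; "force" is the grip in N (left out, the last holds). Time passes only in rows, so rows that repeat a pose let the fingers close. It gives the time, the measured TCP pose, the force, the opening and the grip force at its end, in the units of the state.
- get_obs(): the state, without advancing time (a new reading comes with each control period).
- read_camera(name): name is "scene" or "side" or "wrist"; returns a dict with "img" (384x512x3 uint8, red, green, blue), "camera_matrix" (3x3 intrinsics, pixels), "k1" (the pictures are not rectified: a ray, as slopes to the right and down, at radius r is drawn at 1 + k1 r^2 times it, then the intrinsics apply), "pose" (4x4, takes a point from camera to world coordinates). Camera axes: x right, y down, z forward; pixel columns grow to the right and rows downward; lengths in m; the calibration is good to about 2 mm. A picture is of the moment at which its call begins. There is no depth.
- hand_in(): hands the job in; it is judged then, once.
The state is a dict: "t": time; "q": joint angles; "joint_vel": joint speeds; "joint_torque": joint torques, N m; "eef_pos": TCP position; "tool_rot": TCP orientation; "contact_force": force on the tool from outside, world axes, zero at the start; "torque": the same for the moment, N m; "gripper_width": opening from 0.0 (shut) to 1.0 (fully open); "grasp_force": force on a finger pad.
Only numpy, scipy, OpenCV 4.12 (cv2) and the standard library are available. Lean on these libraries where they do the work, as an engineer would, in place of code of your own. Each camera call takes 0.05 s, during which the arm holds its last target. There are 200 camera calls.

## Working session

There is one attempt and no reset: what is moved stays moved. The work goes in short steps, Python scripts to look and compute and a tool call to move; the robot and the scene stay as the last step left them, time stands still between calls to the robot, and variables do not carry over. Pictures are saved under pics/ and viewed, at most 10 in all, crops included, and the job is handed in when it is done.

Besides the shell and the picture viewer there is one more tool, called after ">>>" as name(argument=value, ...) on one line, values as JSON. arm_command: Moves the arm, as the interface text tells. Its arguments: {"type":"object","properties":{"commands":{"type":"array","items":{"type":"number"}},"force":{"type":"number"}},"required":["commands"]}

```bash
mkdir -p pics; ls; cat > h.py <<'E'
import numpy as np, cv2
from station import get_obs, read_camera, hand_in
from scipy.spatial.transform import Rotation as R
def snap(n,f=None):
    c=read_camera(n)
    if f: cv2.imwrite('pics/'+f,c['img'][...,::-1])
    return c
def dist(c): return np.array([c['k1'],0,0,0,0.])
def ray(c,px):
    u=cv2.undistortPoints(np.array(px,float).reshape(-1,1,2),np.array(c['camera_matrix']),dist(c)).reshape(-1,2)
    P=np.array(c['pose']); d=np.c_[u,np.ones(len(u))]@P[:3,:3].T
    return P[:3,3],d
def onplane(c,px,z):
    o,d=ray(c,px); return o+d*((z-o[2])/d[:,2])[:,None]
E
python3 - <<'E'
from h import *
a=snap('scene','s0.png')['img'];b=snap('side','d0.png')['img']
o=get_obs();print(o['t'],o['eef_pos'],o['tool_rot'],o['gripper_width'])
for n in('scene','side','wrist'):
    c=read_camera(n);print(n,np.round(c['pose'],3).tolist(),c['camera_matrix'][0][0],c['k1'])
    if n=='wrist':cv2.imwrite('pics/w0.png',c['img'][...,::-1])
E
```

```text
pics
0.1 [0.2847234  0.61142198 0.23041888] [-1.07490519e-04  2.16156763e-01  9.76358318e-01 -8.23114416e-04] 1.0040531576361345
scene [[-0.237, 0.619, -0.748, 1.276], [0.971, 0.144, -0.189, 0.181], [-0.009, -0.772, -0.636, 0.688], [0.0, 0.0, 0.0, 1.0]] 466.4720279492466 0.002884241888179465
side [[0.963, -0.183, 0.198, 0.392], [-0.27, -0.652, 0.708, -0.501], [-0.001, -0.735, -0.678, 0.525], [0.0, 0.0, 0.0, 1.0]] 401.98958837200615 -0.0910974368417196
wrist [[0.422, 0.871, 0.251, 0.221], [0.907, -0.405, -0.118, 0.641], [-0.001, 0.277, -0.961, 0.373], [0.0, 0.0, 0.0, 1.0]] 293.1644193928543 0.0147423403872983
```

View pics/s0.png

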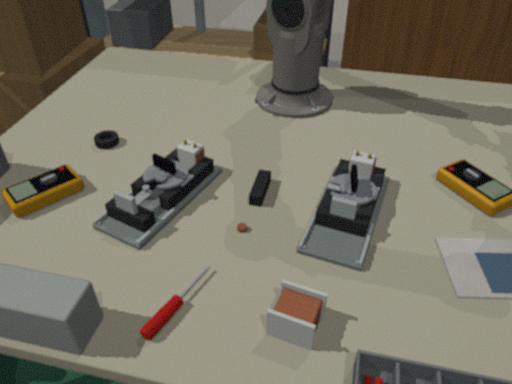

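View pics/d0.png

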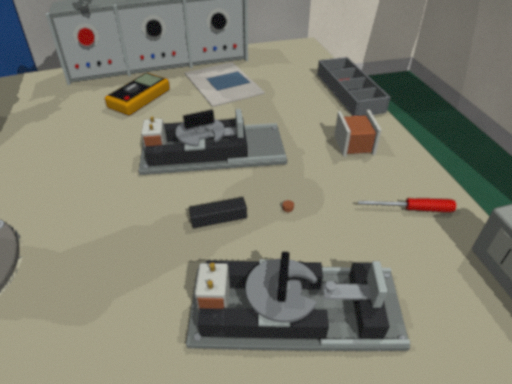

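The open transformer is the left one in scene (about 160,195) and the near one in side (about 300,305). The other's yoke touches its core. I'll enlarge both views.

```bash
python3 - <<'E'
import cv2,numpy as np
d=cv2.imread('pics/d0.png')[240:360,180:420];s=cv2.imread('pics/s0.png')[130:250,85:235]
cv2.imwrite('pics/c0.png',cv2.resize(d,None,fx=3.3,fy=3.3,interpolation=2))
cv2.imwrite('pics/c1.png',cv2.resize(s,None,fx=5,fy=5,interpolation=2))
E
```

```text
(no output)
```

View pics/c0.png

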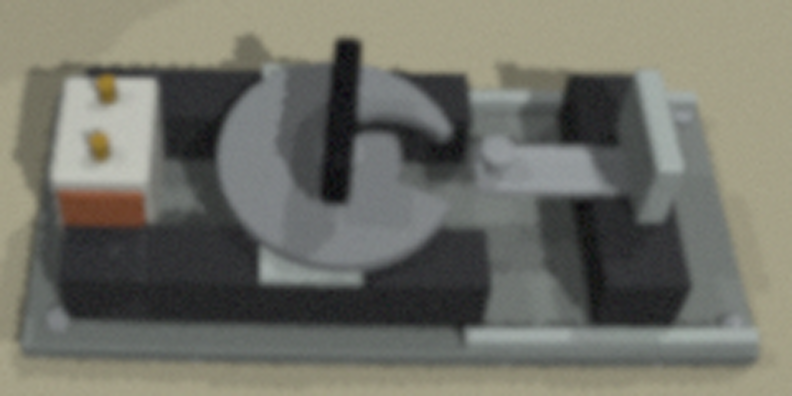

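View pics/c1.png

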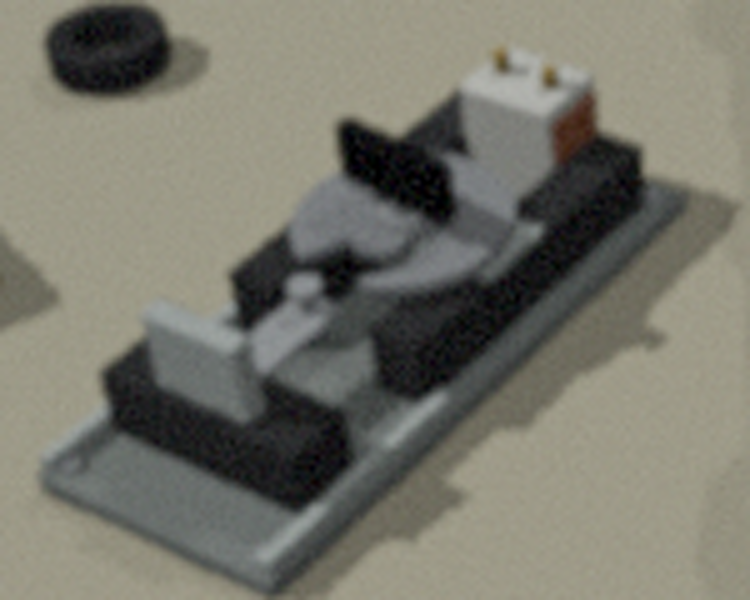

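```bash
cat >> h.py <<'E'
def proj(c,p):
    P=np.linalg.inv(c['pose']); p=np.array(p,float).reshape(-1,3)
    return cv2.projectPoints(p@P[:3,:3].T+P[:3,3],np.zeros(3),np.zeros(3),np.array(c['camera_matrix']),dist(c))[0].reshape(-1,2)
def frame(ax,ang): # closing dir etc
    return
E
python3 - <<'E'
from h import *
d=snap('side');s=snap('scene')
D=lambda *p:[(180+x/3.3,240+y/3.3) for x,y in p]
S=lambda *p:[(85+x/5,130+y/5) for x,y in p]
print('disc side',onplane(d,D((334,167)),.057))
print('tabtop side ctr, far, near',onplane(d,D((659,122),(648,71),(669,174)),.087))
print('tabtop scene',onplane(s,S((204,328),(156,302),(251,352)),.087))
print('handle top scene ends',onplane(s,S((348,124),(448,178)),.098))
print('stud side/scene',onplane(d,D((497,150)),.064),onplane(s,S((303,283)),.064))
# board long edges in side and yoke top front edge
e=onplane(d,D((25,352),(755,358)),.0); print('board edge',e,np.degrees(np.arctan2(*(e[1]-e[0])[[1,0]])))
e=onplane(d,D((60,262),(487,235)),.047); print(e)
E
```

```text
disc side [[ 0.50988065 -0.21281899  0.057     ]]
tabtop side ctr, far, near [[ 0.63404607 -0.24764694  0.087     ]
 [ 0.64192411 -0.22335786  0.087     ]
 [ 0.62609685 -0.27074997  0.087     ]]
tabtop scene [[ 0.63804491 -0.23857281  0.087     ]
 [ 0.62721657 -0.26496919  0.087     ]
 [ 0.64753668 -0.21379551  0.087     ]]
handle top scene ends [[ 0.50572108 -0.2302598   0.098     ]
 [ 0.53370426 -0.17269103  0.098     ]]
stud side/scene [[ 0.5752807  -0.22790322  0.064     ]] [[ 0.57629297 -0.22641587  0.064     ]]
board edge [[ 0.37173613 -0.22982975  0.        ]
 [ 0.66407316 -0.31739214  0.        ]] -16.67429790930288
[[ 0.39319132 -0.21980814  0.047     ]
 [ 0.56186281 -0.25470371  0.047     ]]
```

>>> arm_command(commands=[-0.03,-0.032,0,0,0,4.5,0.5,-0.06,-0.064,0,0,0,9,0.5,-0.09,-0.096,0,0,0,13.5,0.5,-0.12,-0.128,0,0,0,18,0.5,-0.15,-0.16,0,0,0,22.5,0.5,-0.18,-0.192,0,0,0,27,0.5,-0.21,-0.224,0,0,0,31.5,0.5,-0.24,-0.256,0,0,0,36,0.5])

```text
t: 1.15
eef_pos: [0.3948, 0.2768, 0.2316]
tool_rot: [0.0, 0.509, 0.861, 0.0]
contact_force: [0.8, 0.5, -0.0]
gripper_width: 0.504
grasp_force: 0.0
```

```bash
cat >> h.py <<'E'
def go(p,az):
    """tool-axes shift and z-turn to TCP p with tool y at azimuth az (deg), pointing down"""
    o=get_obs(); w,x,y,z=o['tool_rot']; M=R.from_quat([x,y,z,w])
    a=np.radians(az); Y=np.array([np.cos(a),np.sin(a),0]); X=np.array([-np.sin(a),np.cos(a),0])
    T=R.from_matrix(np.c_[X,Y,[0,0,-1]])
    print('t',round(o['t'],2),'tcp',np.round(o['eef_pos'],4),'F',np.round(o['contact_force'],1),'w',round(o['gripper_width'],3),'q',np.round(o['q'],2))
    print('shift',np.round(M.inv().apply(np.array(p)-o['eef_pos']),4),'turn',np.round(np.degrees((M.inv()*T).as_rotvec()),2))
E
python3 -c "
from h import *
go([.55,-.22,.24],-18)"
```

```text
t 1.15 tcp [0.3948 0.2768 0.2316] F [ 0.8  0.5 -0. ] w 0.504 q [-0.96  0.15  0.25  2.02 -0.05  0.97 -0.19]
shift [-0.5101 -0.1038 -0.0087] turn [ 3.000e-02 -4.000e-02  4.685e+01]
```

>>> arm_command(commands=[-0.045,-0.009,0,0,0,4,0.5,-0.09,-0.018,0,0,0,8,0.5,-0.135,-0.027,0,0,0,12,0.5,-0.18,-0.036,0,0,0,16,0.5,-0.225,-0.045,0,0,0,20,0.5,-0.27,-0.055,0,0,0,24,0.5,-0.315,-0.064,0,0,0,28,0.5,-0.36,-0.073,0,0,0,32,0.5])

```text
t: 1.95
eef_pos: [0.5057, -0.0734, 0.2317]
tool_rot: [0.0, 0.726, 0.688, 0.001]
contact_force: [0.7, 1.2, -0.5]
gripper_width: 0.505
grasp_force: 0.0
```

```bash
python3 -c "
from h import *
go([.55,-.22,.24],-18)"
```

```text
t 1.95 tcp [ 0.5057 -0.0734  0.2317] F [ 0.7  1.2 -0.5] w 0.505 q [-0.48  0.22  0.59  1.97 -0.15  0.99  0.13]
shift [-0.144   0.0522 -0.0083] turn [ 0.05 -0.04 14.88]
```

>>> arm_command(commands=[-0.04,0.014,0,0,0,4,0.5,-0.08,0.028,0,0,0,8,0.5,-0.12,0.043,0,0,0,12,0.5,-0.144,0.052,-0.008,0,0,15,0.5,-0.144,0.052,-0.008,0,0,15,0.5,-0.144,0.052,-0.008,0,0,15,0.5])

```text
t: 2.55
eef_pos: [0.5496, -0.2182, 0.2391]
tool_rot: [-0.0, 0.809, 0.588, -0.0]
contact_force: [-0.7, 0.2, 0.1]
gripper_width: 0.501
grasp_force: 0.0
```

```bash
python3 - <<'E'
from h import *
go([.55,-.22,.24],-18)
c=snap('wrist','w1.png')
np.savez('w1.npz',**c)
cv2.imwrite('pics/w1b.png',cv2.resize(c['img'][...,::-1],(800,600),interpolation=2))
E
```

```text
t 2.55 tcp [ 0.5496 -0.2182  0.2391] F [-0.7  0.2  0.1] w 0.501 q [-0.24  0.39  0.67  1.79 -0.27  1.06  0.22]
shift [-0.0016  0.0009 -0.0009] turn [-0.02 -0.01  0.01]
```

View pics/w1b.png

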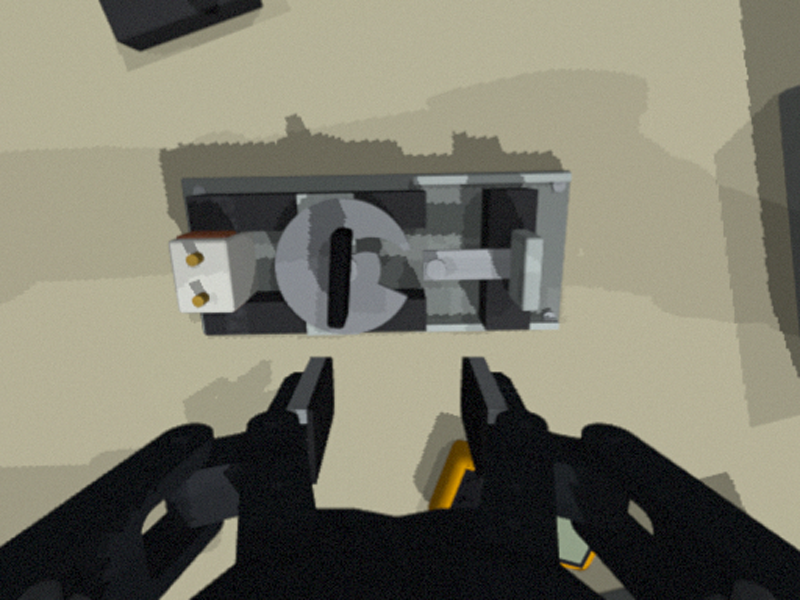

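Wrist picture (800 wide): disc around (342,265), bar x 329–353, y 227–328, stud about (435,266), tab x 511–543, y 231–310.

```bash
python3 - <<'E'
from h import *
c=dict(np.load('w1.npz')); img=c['img']
W=lambda *p:[(x/1.5625,y/1.5625) for x,y in p]
def ang(e): return np.degrees(np.arctan2(e[1][1]-e[0][1],e[1][0]-e[0][0]))
print('disc',onplane(c,W((342,265),(275,265),(342,197),(342,333)),.057).round(4).tolist())
print('stud',onplane(c,W((435,266)),.064).round(4))
print('edges',ang(onplane(c,W((207,335),(562,329)),.012)),ang(onplane(c,W((183,178),(570,171)),.012)))
print('core edges',ang(onplane(c,W((188,193),(426,192)),.047)))
# handle: dark pixels within disc
g=img.max(2); m=np.zeros_like(g); x0,y0,x1,y1=[int(v/1.5625) for v in (318,220,366,332)]
m[y0:y1,x0:x1]=(g[y0:y1,x0:x1]<45)*255
n,l,st,ce=cv2.connectedComponentsWithStats(m); k=1+np.argmax(st[1:,4]);print(st[k]*1.5625)
r=cv2.minAreaRect(np.argwhere(l==k)[:,::-1].astype(np.float32));b=cv2.boxPoints(r);print(b*1.5625)
for z in(.098,.083,.068):
    q=onplane(c,b,z); print(z,q.mean(0).round(4),q.round(4)[:,:2].tolist())
print('tab',onplane(c,W((511,231),(543,235),(538,310),(511,309)),.087).round(4).tolist())
C=np.array(c['pose']);print(C[:3,3])
for nm,p in dict(axis=(.515,-.205)).items(): pass
E
```

```text
disc [[0.5125, -0.205, 0.057], [0.4666, -0.1902, 0.057], [0.5288, -0.1599, 0.057], [0.4948, -0.2541, 0.057]]
stud [[ 0.576  -0.2249  0.064 ]]
edges -16.99088027304831 -16.95660819197398
core edges -17.67074049857583
[ 328.125   228.125    23.4375  100.     1251.5625]
[[326.73322 326.299  ]
 [330.1384  227.54788]
 [351.01877 228.26791]
 [347.6136  327.019  ]]
0.098 [ 0.5149 -0.2061  0.098 ] [[0.4964, -0.2337], [0.5209, -0.174], [0.533, -0.1784], [0.5093, -0.2384]]
0.083 [ 0.5119 -0.209   0.083 ] [[0.4925, -0.2381], [0.5183, -0.1751], [0.531, -0.1798], [0.506, -0.243]]
0.068 [ 0.509  -0.2119  0.068 ] [[0.4886, -0.2424], [0.5156, -0.1763], [0.529, -0.1811], [0.5028, -0.2476]]
tab [[0.6284, -0.2127, 0.087], [0.6473, -0.2216, 0.087], [0.6328, -0.27, 0.087], [0.6157, -0.2637, 0.087]]
[ 0.57038918 -0.15208008  0.38123244]
```

```bash
python3 -c "
from h import *
go([.635,-.2434,.056],-17)"
```

```text
t 2.6 tcp [ 0.5496 -0.2171  0.2389] F [ 0.3  0.2 -0.4] w 0.496 q [-0.24  0.39  0.67  1.79 -0.27  1.06  0.22]
shift [0.0011 0.0895 0.1828] turn [-0.05 -0.04 -0.89]
```

>>> arm_command(commands=[0,0.04,0.02,0,0,-0.5,0.5,0.001,0.08,0.05,0,0,-1,0.5,0.001,0.09,0.09,0,0,-1,0.5,0.001,0.09,0.12,0,0,-1,0.5,0.001,0.09,0.15,0,0,-1,0.5,0.001,0.09,0.17,0,0,-1,0.5,0.001,0.09,0.182,0,0,-1,0.5,0.001,0.09,0.182,0,0,-1,0.5])

```text
t: 3.4
eef_pos: [0.6348, -0.2429, 0.0556]
tool_rot: [-0.002, 0.803, 0.596, -0.001]
contact_force: [-0.8, 0.1, -0.8]
gripper_width: 0.499
grasp_force: 0.0
```

>>> arm_command(commands=[0,0,0,0,0,0,0.05,0,0,0,0,0,0,0.05,0,0,0,0,0,0,0.05,0,0,0,0,0,0,0.05,0,0,0,0,0,0,0.05,0,0,0,0,0,0,0.05], force=25)

```text
t: 4.0
eef_pos: [0.6365, -0.245, 0.0589]
tool_rot: [0.001, 0.804, 0.595, 0.001]
contact_force: [-1.7, 1.1, 6.7]
gripper_width: 0.133
grasp_force: 29.8
```

```bash
python3 - <<'E'
from h import *
go([.635,-.2434,.056],-17)
c=snap('side'); cv2.imwrite('pics/d2.png',cv2.resize(c['img'][200:380,170:430,::-1],None,fx=3,fy=3,interpolation=2))
E
```

```text
t 4.0 tcp [ 0.6365 -0.245   0.0589] F [-1.7  1.1  6.7] w 0.133 q [-0.08  0.74  0.53  1.69 -0.47  0.84  0.36]
shift [ 0.0011 -0.0019  0.0029] turn [ 0.11 -0.04  0.04]
```

View pics/d2.png

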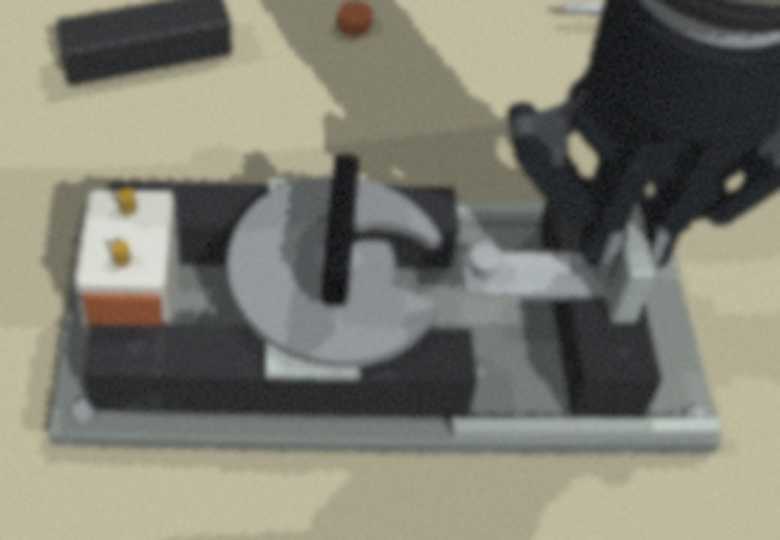

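The gripper holds the tab (width 11 mm, pads either side at about (625,255)). Next, slide.

>>> arm_command(commands=[0,0,-0.003,0,0,0,0.05,0,-0.004,-0.003,0,0,0,0.05,0,-0.009,-0.003,0,0,0,0.05,0,-0.014,-0.003,0,0,0,0.05,0,-0.019,-0.003,0,0,0,0.05,0,-0.023,-0.003,0,0,0,0.05,0,-0.026,-0.003,0,0,0,0.05,0,-0.028,-0.003,0,0,0,0.05])

```text
t: 4.85
eef_pos: [0.6074, -0.2362, 0.0591]
tool_rot: [-0.001, 0.804, 0.595, -0.001]
contact_force: [1.8, -2.5, -25.7]
gripper_width: 0.132
grasp_force: 25.1
```

>>> arm_command(commands=[0,-0.001,0,0,0,0,0.05,0,-0.002,0,0,0,0,0.05,0,-0.003,0,0,0,0,0.05,0,-0.004,0,0,0,0,0.05])

```text
t: 5.25
eef_pos: [0.6038, -0.2351, 0.0591]
tool_rot: [-0.001, 0.804, 0.595, -0.001]
contact_force: [2.1, -2.7, -26.0]
gripper_width: 0.135
grasp_force: 25.1
```

>>> arm_command(commands=[0,-0.001,0.001,0,0,0,0.05,0,-0.002,0.001,0,0,0,0.05,0,-0.003,0.001,0,0,0,0.05,0,-0.003,0.001,0,0,0,0.05])

```text
t: 5.65
eef_pos: [0.6017, -0.2345, 0.059]
tool_rot: [-0.0, 0.804, 0.595, -0.0]
contact_force: [2.2, -0.3, -22.7]
gripper_width: 0.139
grasp_force: 25.5
```

```bash
python3 - <<'E'
from h import *
go([.5127+.092*.9563,-.206-.092*.2924,.059],-17)
E
```

```text
t 5.65 tcp [ 0.6017 -0.2345  0.059 ] F [  2.2  -0.3 -22.7] w 0.139 q [-0.1   0.69  0.53  1.78 -0.47  0.8   0.37]
shift [ 0.0012 -0.0014  0.    ] turn [-0.05 -0.01  0.03]
```

>>> arm_command(commands=[0,-0.001,0.001,0,0,0,0.05,0,-0.002,0.001,0,0,0,0.05,0,-0.002,0.001,0,0,0,0.05])

```text
t: 5.95
eef_pos: [0.6009, -0.2343, 0.059]
tool_rot: [0.0, 0.804, 0.595, 0.001]
contact_force: [2.0, -0.3, -14.6]
gripper_width: 0.132
grasp_force: 26.6
```

>>> arm_command(commands=[0,-0.001,0.001,0,0,0,0.05,0,-0.002,0.001,0,0,0,0.05,0,-0.002,0.001,0,0,0,0.05])

```text
t: 6.25
eef_pos: [0.6008, -0.2342, 0.0589]
tool_rot: [0.002, 0.804, 0.595, 0.002]
contact_force: [4.8, -1.0, -7.1]
gripper_width: 0.136
grasp_force: 27.7
```

```bash
python3 - <<'E'
from h import *
go([.5127+.092*.9563,-.206-.092*.2924,.059],-17)
c=snap('side'); a=cv2.resize(c['img'][220:380,170:430,::-1],None,fx=3,fy=3,interpolation=2)
cv2.imwrite('pics/d3.png',a)
E
```

```text
t 6.25 tcp [ 0.6008 -0.2342  0.0589] F [ 4.8 -1.  -7.1] w 0.136 q [-0.1   0.68  0.53  1.79 -0.47  0.79  0.37]
shift [ 0.0012 -0.0005 -0.0001] turn [ 0.3  -0.    0.05]
```

View pics/d3.png

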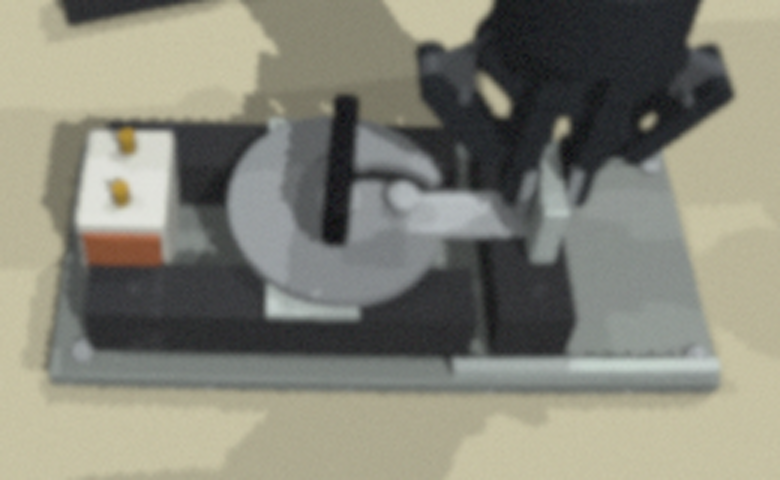

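Stud sits in the mouth bottom at (402,195), gap ≈0.010. Release and go to the handle.

>>> arm_command(commands=[0,0.002,-0.001,0,0,0,0.05,0,0.004,-0.001,0,0,0,0.05,0,0.004,-0.001,0,0,0,0.4,0,0.004,-0.001,0,0,0,0.4,0,0.004,-0.001,0,0,0,0.4,0,0.004,-0.025,0,0,0,0.4,0,0.004,-0.055,0,0,0,0.5,0,0.004,-0.085,0,0,0,0.5])

```text
t: 7.1
eef_pos: [0.6021, -0.2351, 0.1435]
tool_rot: [0.0, 0.804, 0.595, -0.0]
contact_force: [0.6, -0.3, -0.3]
gripper_width: 0.5
grasp_force: 0.0
```

```bash
python3 - <<'E'
from h import *
go([.5127,-.206,.070],-22)
c=snap('wrist'); np.savez('w2.npz',**c)
cv2.imwrite('pics/w2.png',cv2.resize(c['img'][...,::-1],(800,600),interpolation=2))
E
```

```text
t 7.1 tcp [ 0.6021 -0.2351  0.1435] F [ 0.6 -0.3 -0.3] w 0.5 q [-0.15  0.59  0.6   1.74 -0.4   0.94  0.32]
shift [ 0.0017 -0.094   0.0735] turn [0.   0.02 5.  ]
```

View pics/w2.png

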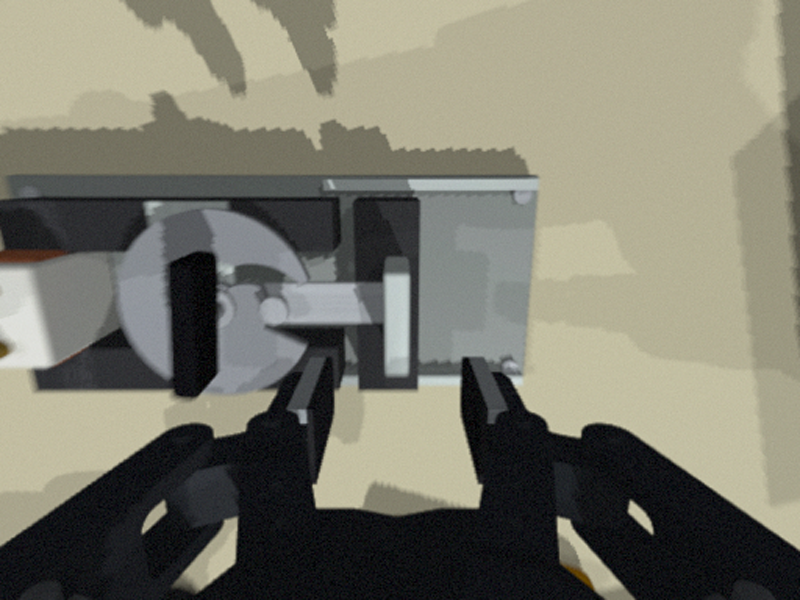

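Stud at (273,309) in the mouth, small gap left, disc spans x 118–310, y 209–392. Quick axis check with this view while moving over the handle.

>>> arm_command(commands=[0.001,-0.04,0,0,0,2,0.5,0.002,-0.08,0,0,0,4,0.5,0.002,-0.094,0,0,0,5,0.5,0.002,-0.094,0,0,0,5,0.5])

```text
t: 7.55
eef_pos: [0.5109, -0.2051, 0.1426]
tool_rot: [-0.001, 0.829, 0.559, 0.0]
contact_force: [1.1, -1.0, 0.9]
gripper_width: 0.499
grasp_force: 0.0
```

```bash
python3 - <<'E'
from h import *
c=dict(np.load('w2.npz'))
q=onplane(c,np.array([(214,300),(118,300),(212,209),(228,393)])/1.5625,.057)[:,:2]
u=np.array([.9563,-.2924]);v=np.array([.2924,.9563])
print(q, 'along',q[1]@u+.05,'perp',(q[2]@v+q[3]@v)/2, 'guess',np.array([.5127,-.206])@u,np.array([.5127,-.206])@v)
print('stud',onplane(c,np.array([(273,309)])/1.5625,.064)[0,:2]@np.c_[u,v])
go([.5127,-.206,.070],-22)
E
```

```text
[[ 0.51216521 -0.20482722]
 [ 0.46510566 -0.19041135]
 [ 0.5297059  -0.1616233 ]
 [ 0.49841399 -0.2563253 ]] along 0.5504568227084016 perp -0.04953099766715965 guess 0.5505294100000001 -0.04708431999999998
stud [ 0.5817361  -0.04883216]
t 7.55 tcp [ 0.5109 -0.2051  0.1426] F [ 1.1 -1.   0.9] w 0.499 q [-0.24  0.45  0.66  1.97 -0.36  0.84  0.23]
shift [-0.0002  0.0021  0.0726] turn [-0.05 -0.06 -0.06]
```

>>> arm_command(commands=[-0.001,0.002,0.02,0,0,0,0.5,-0.001,0.002,0.04,0,0,0,0.5,-0.001,0.002,0.06,0,0,0,0.5,-0.001,0.002,0.072,0,0,0,0.5,-0.001,0.002,0.072,0,0,0,0.5])

```text
t: 8.05
eef_pos: [0.5142, -0.2071, 0.069]
tool_rot: [-0.001, 0.829, 0.56, -0.001]
contact_force: [-0.9, 0.7, 0.1]
gripper_width: 0.5
grasp_force: 0.0
```

>>> arm_command(commands=[0,0,0,0,0,0,0.05,0,0,0,0,0,0,0.05,0,0,0,0,0,0,0.05,0,0,0,0,0,0,0.05,0,0,0,0,0,0,0.05,0,0,0,0,0,0,0.05], force=40)

```text
t: 8.65
eef_pos: [0.5135, -0.2069, 0.0712]
tool_rot: [-0.001, 0.829, 0.559, -0.0]
contact_force: [-5.4, 2.2, 5.2]
gripper_width: 0.133
grasp_force: 39.7
```

```bash
python3 - <<'E'
from h import *
go([.5127,-.206,.070],-22); print(get_obs()['torque'])
E
```

```text
t 8.65 tcp [ 0.5135 -0.2069  0.0712] F [-5.4  2.2  5.2] w 0.133 q [-0.17  0.56  0.58  2.   -0.46  0.71  0.31]
shift [ 0.0005 -0.0011  0.0012] turn [-0.08 -0.05  0.01]
[ 0.36243263  0.95557062 -0.07295163]
```

>>> arm_command(commands=[0,-0.001,-0.001,0,0,2,0.05,0,-0.001,-0.001,0,0,5,0.05,0,-0.001,-0.001,0,0,8,0.05,0,-0.001,-0.001,0,0,11,0.05,0,-0.001,-0.001,0,0,14,0.05,0,-0.001,-0.001,0,0,17,0.05,0,-0.001,-0.001,0,0,20,0.05])

```text
t: 9.35
eef_pos: [0.5137, -0.2071, 0.0713]
tool_rot: [0.001, 0.914, 0.405, 0.0]
contact_force: [1.0, -2.2, -8.4]
gripper_width: 0.133
grasp_force: 40.5
```

```bash
python3 - <<'E'
from h import *
go([.5127,-.206,.070],-22); print(get_obs()['torque'])
E
```

```text
t 9.35 tcp [ 0.5137 -0.2071  0.0713] F [ 1.  -2.2 -8.4] w 0.133 q [-0.24  0.58  0.67  2.01 -0.54  0.73  0.03]
shift [ 0.0001 -0.0015  0.0013] turn [  0.07   0.03 -20.17]
[-0.43306284 -0.24903842  0.05828311]
```

Forces small; continue (cam ≈ 25°).

>>> arm_command(commands=[0,0,0,0,0,3,0.05,0,0,0,0,0,6,0.05,0,0,0,0,0,9,0.05,0,0,0,0,0,12,0.05,0,0,0,0,0,15,0.05,0,0,0,0,0,18,0.05,0,0,0,0,0,20,0.05])

```text
t: 10.05
eef_pos: [0.5139, -0.2073, 0.0713]
tool_rot: [0.001, 0.97, 0.241, 0.0]
contact_force: [2.4, -4.6, -9.6]
gripper_width: 0.13
grasp_force: 40.5
```

```bash
python3 - <<'E'
from h import *
go([.5127,-.206,.070],-22); print(get_obs()['torque'])
E
```

```text
t 10.05 tcp [ 0.5139 -0.2073  0.0713] F [ 2.4 -4.6 -9.6] w 0.13 q [-0.3   0.62  0.76  2.01 -0.62  0.76 -0.24]
shift [-0.0005 -0.0017  0.0013] turn [  0.12   0.05 -40.08]
[-0.88032557 -0.47456058  0.41266309]
```

>>> arm_command(commands=[0,0,0,0,0,3,0.05,0,0,0,0,0,6,0.05,0,0,0,0,0,9,0.05,0,0,0,0,0,12,0.05,0,0,0,0,0,15,0.05,0,0,0,0,0,18,0.05,0,0,0,0,0,21,0.05,0,0,0,0,0,24,0.05])

```text
t: 10.85
eef_pos: [0.514, -0.2078, 0.0714]
tool_rot: [0.001, 0.999, 0.034, 0.001]
contact_force: [3.0, -5.7, -11.8]
gripper_width: 0.135
grasp_force: 40.0
```

```bash
python3 - <<'E'
from h import *
go([.5127,-.206,.070],-22); print(get_obs()['torque'])
E
```

```text
t 10.85 tcp [ 0.514  -0.2078  0.0714] F [  3.   -5.7 -11.8] w 0.135 q [-0.37  0.66  0.87  2.02 -0.72  0.79 -0.57]
shift [-0.0012 -0.0019  0.0013] turn [ 1.800e-01  2.000e-02 -6.415e+01]
[-1.25498433 -0.54881372  0.14930877]
```

>>> arm_command(commands=[0,0,0,0,0,3,0.05,0,0,0,0,0,6,0.05,0,0,0,0,0,9,0.05,0,0,0,0,0,11,0.05,0,0,0,0,0,13,0.05,0,0,0,0,0,13,0.05])

```text
t: 11.45
eef_pos: [0.5141, -0.208, 0.0714]
tool_rot: [0.002, 0.997, -0.078, 0.001]
contact_force: [2.9, -6.9, -10.5]
gripper_width: 0.132
grasp_force: 45.7
```

```bash
python3 - <<'E'
from h import *
go([.5127,-.206,.070],-97.2); print(get_obs()['torque'])
E
```

```text
t 11.45 tcp [ 0.5141 -0.208   0.0714] F [  2.9  -6.9 -10.5] w 0.132 q [-0.4   0.69  0.93  2.02 -0.77  0.82 -0.75]
shift [-0.0017 -0.0018  0.0014] turn [ 0.2  -0.08 -1.74]
[-1.35847769 -0.39111639  0.87140051]
```

>>> arm_command(commands=[0,0,0,0,0,2,0.05,0,0,0,0,0,3,0.05,0,0,0,0,0,3,0.05])

```text
t: 11.75
eef_pos: [0.5141, -0.208, 0.0714]
tool_rot: [0.002, 0.995, -0.102, 0.0]
contact_force: [1.6, -6.8, -10.1]
gripper_width: 0.136
grasp_force: 69.6
```

```bash
python3 - <<'E'
from h import *
go([.5127,-.206,.070],-97.2); print(get_obs()['torque'])
E
```

```text
t 11.75 tcp [ 0.5141 -0.208   0.0714] F [  1.6  -6.8 -10.1] w 0.136 q [-0.41  0.7   0.94  2.02 -0.78  0.83 -0.79]
shift [-0.0017 -0.0017  0.0014] turn [ 0.22 -0.06 -4.56]
[-1.40460464 -0.26922029  1.74566629]
```

Clearly at the hard stop (1.7 N m). Ease back to zero torque, open, lift.

>>> arm_command(commands=[0,0,0,0,0,-2.5,0.05,0,0,0,0,0,-4.5,0.05,0,0,0,0,0,-4.5,0.5,0,0,0,0,0,-4.5,0.5,0,0,0,0,0,-4.5,0.5,0,0,-0.03,0,0,-4.5,0.5,0,0,-0.06,0,0,-4.5,0.5,0,0,-0.1,0,0,-4.5,0.5])

```text
t: 12.55
eef_pos: [0.5127, -0.206, 0.1717]
tool_rot: [-0.0, 0.998, -0.065, -0.001]
contact_force: [0.8, 0.1, 0.2]
gripper_width: 0.5
grasp_force: 0.0
```

>>> arm_command(commands=[0,0,-0.04,0,0,0,0.5,0,0,-0.08,0,0,0,0.5,0,0,-0.08,0,0,0,0.5])

```text
t: 12.85
eef_pos: [0.5158, -0.2084, 0.2563]
tool_rot: [0.001, 0.998, -0.066, 0.004]
contact_force: [-0.1, 0.3, -0.4]
gripper_width: 0.498
grasp_force: 0.0
```

```bash
python3 - <<'E'
from h import *
go([.5127,-.206,.070],-97.2)
c=snap('side'); cv2.imwrite('pics/d4.png',cv2.resize(c['img'][220:380,170:430,::-1],None,fx=3,fy=3,interpolation=2))
E
```

```text
t 12.85 tcp [ 0.5158 -0.2084  0.2563] F [-0.1  0.3 -0.4] w 0.498 q [-0.61  0.48  1.2   1.87 -0.5   1.13 -0.92]
shift [-0.0049 -0.002   0.1862] turn [ 0.03 -0.48 -0.32]
```

View pics/d4.png

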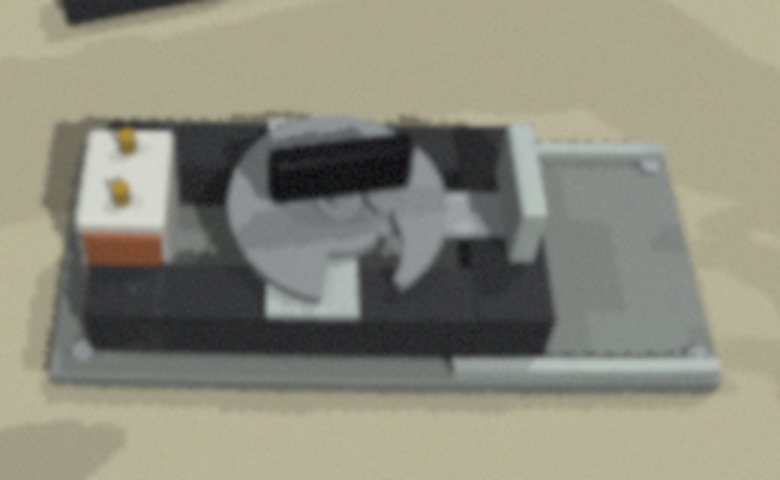

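The yoke touches the core (no gap at 475,300), the bar at (340,165) lies along the board, and the gripper is clear.

```bash
python3 -c "
from station import hand_in
print(hand_in())"
```

```text
the job is handed in; nothing more can be done
None
```

The yoke is slid in and drawn closed against the core, the cam is turned clockwise to its hard stop, the gripper is released and clear, and the job was handed in at about 13 s.

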